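# Clamp wax slabs on edge for filing

## Task

Get the bench ready for filing: pull the clamp's bar back and stand every wax slab upright on a short thin edge on the clamp floor, face to face and lined up in front of the fence, then slide the bar up so the slabs are snug between fence and jaw with no gaps, and push the orange wedge home until it jams the bar. Stand every file blade down in the white cup, and leave the cup standing. Do not knock over the glass jar or the steel ring mandrel.

Things in the scene. Friction and masses are not known exactly. Their poses are not given: they have to be found in the camera images.
- slab_green: green hard wax slab, box 90 x 60 x 20 mm (own x, y, z), about 100 g; starts lying flat on the bench; origin at its centre. May be absent
- slab_blue: blue hard wax slab, box 90 x 60 x 20 mm (own x, y, z), about 100 g; starts lying flat on the bench; origin at its centre. May be absent
- slab_purple: purple hard wax slab, box 90 x 60 x 20 mm (own x, y, z), about 100 g; starts lying flat on the bench; origin at its centre. May be absent
- file_red: wax file, red handle, 180 mm long, 90 g; own x runs from handle to blade tip, origin midway on its axis, 9 mm above the bench when lying. Handle: x -90 to -5 mm, 20 mm wide (y), 18 thick (z); steel blade: x -5 to +90 mm, 14 wide, 4 thick. Starts lying, blade pointing away from the robot. May be absent
- file_yellow: wax file, yellow handle, 180 mm long, 90 g; own x runs from handle to blade tip, origin midway on its axis, 9 mm above the bench when lying. Handle: x -90 to -5 mm, 20 mm wide (y), 18 thick (z); steel blade: x -5 to +90 mm, 14 wide, 4 thick. Starts lying, blade pointing away from the robot. May be absent
- cup: loose heavy white stoneware cup, about 800 g, 100 mm tall, mouth 72 mm across outside, wall 4 mm, floor about 5 mm thick; slightly narrower at the foot; origin at the centre of its underside
- clamp: fixed wooden clamp. Base x -165 to +110 mm, 120 mm wide (y), 12 mm thick: slabs stand on it. Own x points from bar to fence (away from the robot), y to the wedge's side, z up; origin on the bench under the face of the fully open jaw. Fence 20 mm thick, 46 wide, 50 high above the base. Guides beside the bar, x -105 to -25 mm, top 35 mm above the bench; keeper across, x -42 to -30, top 37 mm
- fence (a point): foot of the fence's face, centre, on the clamp floor (12 mm above the bench); axes as the clamp's; slabs stand on its -x side
- bar (a joint): sliding bar, m: 0 fully open (85 mm between jaw and fence), grows as the jaw moves towards the fence, up to 0.075; starts partly closed; stays where it is left; about 2 N moves it
- jaw (a point): centre of the foot of the bar's wooden jaw face, 12 mm above the bench; axes as the clamp's; the jaw is 14 mm thick, 50 mm wide, its top 51 mm above the bench, and lies on the -x side of this point
- knob (a point): top centre of the black upright knob at the bar's rear end: 18 mm across with a 23 mm cap of look only, 73 mm above the bench, 44 mm above the bar; take it from above to push or pull the bar; it stands 145 mm behind the jaw face
- wedge (a joint): orange thumb wedge, m along its ramp (which closes in on the bar at 0.15 rad while running towards the fence): starts pulled back near 0, about 5 N moves it, jams against the bar's side at about 0.040, where a push of 15 N sets it; it stays where it is left and then holds the bar against a light pull
- tab (a point): top centre of the wedge's upright orange thumb tab: 12 mm thick (clamp x), 20 mm wide, 46 mm tall with its top about 60 mm above the bench; push it towards the fence from behind
- jar: amber glass jar, 48 mm across, 70 mm tall, loose, standing; origin under its centre; must not be knocked over
- mandrel: steel ring mandrel, a slim cone 200 mm tall on a 64 mm round foot, loose, standing; origin under its centre; must not be knocked over
Mind the look-alikes: they are no part of the job. What is shaped like the slab_blue but red is not meant.

How it is judged:
By the outcome, as a careful person would: the job done as asked, in the order asked, and still so for the second after the job is handed in, with the robot touching nothing.
Of slab_green, slab_blue, slab_purple only 2 to 3 are there at a start; the rules pass over those that are not, and their reading is None.
Of file_red, file_yellow only 1 to 2 are there at a start; the rules pass over those that are not, and their reading is None.
At some moment in a run one of file_red, file_yellow may be knocked a few centimetres aside while the robot is not near it.
It also fails if it takes over 210 s, if anything falls off the work surface, if the arm or the gripper's body presses on something with over 40 N, if the wrist force passes 120 N, or if a joint passes its speed limit or range.

## Robot

A 6-joint arm with a two-finger parallel gripper is mounted at the origin on the work surface. World frame = base frame: x ahead of the robot, y to its left, z up, the work surface at z = 0. Lengths are in mm, angles in rad, forces in N, time in s.
With the tool pointing down it reaches from about 300 to 775 mm from the base axis. Payload 14.6 kg.
Tool frame: the origin (TCP) lies at the very end of the fingers, on their centre line; the grasp point (between the pads) lies 19 mm behind it; z points along the fingers, y is the line along which they close (so a half turn about z gives the same grasp; the last joint's range is limited). The gripper opens to 94 mm and grips with 3 to 60 N. Pads are 16 mm wide; open, the fingers measure 119 mm over their backs; the gripper's body (75 mm by 177 mm) begins 78 mm behind the grasp point.
Start: joints at [1.272, 0.3, 1.521, -0, 1.321, -0.067], TCP at [126.349, 535.28, 205.446] pointing down, gripper open.
Joint ranges: [-3.03, 3.03], [-0.79, 2.21], [0.23, 2.52], [-1.04, 4.18], [0, 3.07], [-2.55, 2.55]. Speed limits (rad/s): [2.22, 2.22, 2.57, 3.14, 3.14, 3.14].

## Interface

Orientations are given as [roll, pitch, yaw] about the fixed x, y, z axes, in that order (R = Rz(yaw) Ry(pitch) Rx(roll)).
In Python, from cell import manip, optics gives the robot as it stands.
- The arm moves only by the shell command python3 -m crank 'ROWS' [FORCE]. ROWS is JSON, a list of rows, each a list of 7 numbers: the opening in per cent of the stroke, from 0 (shut) to 100 (fully open), then the shift along the tool's x, y, z in mm, then the turn, a rotation vector about the tool's x, y, z in rad. A call has 1 to 10 rows; each row is the pose to reach, as a shift and turn from the pose commanded when the call began, along the tool's axes at that moment; what a row does not reach only later rows make up. A row lasts 1/10 s, in which the tool goes at most 50 mm and 8.59 degrees, less where a joint would pass 70% of its speed; a pose out of reach is approached as far as the arm can. A call with a gripper value outside its range is refused whole. The fingers move at their own pace and stop on an object; FORCE is the grip in N (left out, the last holds). Time passes only in rows, so rows that repeat a pose let the fingers close. It gives the time, the measured TCP pose, the force, the opening and the grip force at its end, in the units of the state.
- manip.read_state(): the state, without advancing time (a new reading comes with each control period).
- optics.camera(name): name is "scene" or "side" or "wrist"; returns (picture, depth): 400x640x3 uint8, red, green, blue; 400x640 float32, mm along the optical axis (not along the pixel's ray), 0 where there is no reading.
- optics.calibration(name): a dict with "camera_matrix" (3x3 intrinsics, pixels), "R" (3x3) and "t" (3): a world point X has camera coordinates R X + t. Camera axes: x right, y down, z forward; pixel columns grow to the right and rows downward; lengths in mm; the calibration is good to about 2 mm. A picture is of the moment at which its call begins: read the wrist's pose just before it. calibration takes no time and is no camera call; for the wrist camera it gives the pose at the moment of the call.
- manip.sign_off(): hands the job in; it is judged then, once.
The state is a dict: "clock": time; "joints": joint angles; "qd": joint speeds; "effort": joint torques, N m; "eef_pos": TCP position; "eef_rot": TCP orientation; "wrist_force": force on the tool from outside, world axes, zero at the start; "moment": the same for the moment, N m; "finger_gap": finger opening in mm; "finger_force": force on a finger pad.
Only numpy, scipy, OpenCV 4.12 (cv2) and the standard library are available. Lean on these libraries where they do the work, as an engineer would, in place of code of your own. Each camera call takes 0.05 s, during which the arm holds its last target. There are 200 camera calls.

## Working session

There is one attempt and no reset: what is moved stays moved. The work goes in short steps, Python scripts to look and compute and a shell command to move; the robot and the scene stay as the last step left them, time stands still between calls to the robot, and variables do not carry over. Pictures are saved under pics/ and viewed, at most 14 in all, crops included, and the job is handed in when it is done.

```bash
ls; mkdir -p pics; python3 - <<'E'
from cell import manip, optics
import cv2,numpy as np
print(manip.read_state())
for n in ("scene","side"):
    p,d=optics.camera(n); c=optics.calibration(n)
    cv2.imwrite(f"pics/{n}0.png",p[:,:,::-1]); np.savez(f"{n}0.npz",p=p,d=d,K=c["camera_matrix"],R=c["R"],t=c["t"])
    print(n,c,d[200,320])
E
```

```text
pics
{'clock': 0.0, 'joints': array([ 1.27237634e+00,  3.00507417e-01,  1.52157906e+00,  9.91659365e-06,
        1.32068199e+00, -6.65771639e-02]), 'qd': array([-6.28164195e-04,  6.84395247e-04, -7.06267602e-05, -2.11161388e-03,
        4.15522597e-04,  1.47451640e-03]), 'effort': array([ 8.45207651e-04, -5.31811273e+01, -3.52728724e+01,  7.08086975e-02,
        2.44824355e-02, -6.69562291e-05]), 'eef_pos': array([126.28639121, 535.04032295, 204.86725856]), 'eef_rot': array([-3.14042008e+00, -8.78085175e-05,  2.90974732e+00]), 'wrist_force': array([ 0.6561115 , -0.23202625, -0.3442091 ]), 'moment': array([ 0.04489683,  0.05416369, -0.01647055]), 'finger_force': 0.0, 'finger_gap': 94.04001859391293}
scene {'camera_matrix': array([[507.41074497,   0.        , 314.65786339],
       [  0.        , 507.41074497, 202.26241669],
       [  0.        ,   0.        ,   1.        ]]), 'R': array([[-0.51321666,  0.85820641, -0.00950924],
       [ 0.52994311,  0.30815749, -0.79006282],
       [-0.67510663, -0.41051275, -0.61295213]]), 't': array([ 235.541648  , -294.83574397, 1816.77382554])} 1393.7634
side {'camera_matrix': array([[415.42175572,   0.        , 321.13863391],
       [  0.        , 415.42175572, 200.46128496],
       [  0.        ,   0.        ,   1.        ]]), 'R': array([[ 0.68274273, -0.73065151, -0.00327697],
       [-0.42843728, -0.39670362, -0.81182987],
       [ 0.59186473,  0.55567492, -0.58388485]]), 't': array([-363.69374429,  347.17822303,  744.43910416])} 1229.1625
```

View pics/scene0.png

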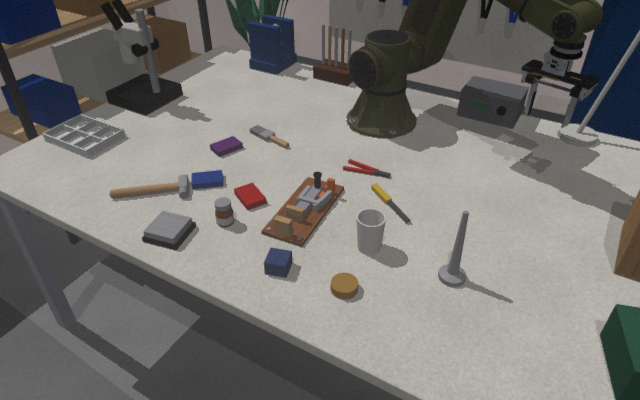

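View pics/side0.png

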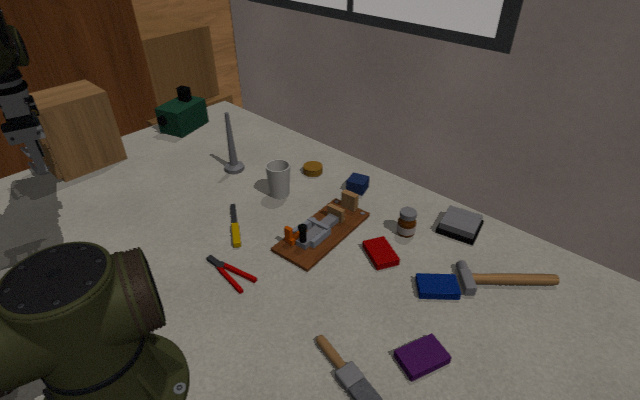

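The scene camera shows: purple slab (226,146), blue slab (207,180), red decoy (250,195), clamp (305,210) with knob (318,180) and orange tab (331,184), cup (370,230), yellow file (390,202), jar (224,212) and mandrel (455,270). Green slab and red file are absent. The side view agrees.

```bash
cat > h.py <<'E'
import numpy as np, cv2
from cell import manip, optics
def cloud(n,save=None):
    c=optics.calibration(n); p,d=optics.camera(n)
    if save: cv2.imwrite(f"pics/{save}.png",p[:,:,::-1])
    return p,d,unproj(d,c["camera_matrix"],c["R"],c["t"])
def unproj(d,K,R,t):
    v,u=np.mgrid[:d.shape[0],:d.shape[1]]
    c=np.stack([(u-K[0,2])/K[0,0]*d,(v-K[1,2])/K[1,1]*d,d],-1)
    return (c-t)@R
def rect(X,m,z0,z1):
    q=X[m&(X[...,2]>z0)&(X[...,2]<z1)]
    if len(q)<6: return None
    r=cv2.minAreaRect(q[:,:2].astype(np.float32))
    b=cv2.boxPoints(r); e=b[1]-b[0]; f=b[2]-b[1]
    l=e if np.hypot(*e)>np.hypot(*f) else f
    return len(q),np.round(r[0],1),np.round(r[1],1),"yaw_long",round(float(np.arctan2(l[1],l[0])%np.pi),3),"zmed",round(float(np.median(q[:,2])),1)
def hsv(p): return cv2.cvtColor(p,cv2.COLOR_RGB2HSV)
def mask(h,lo,hi): return cv2.inRange(h,np.array(lo),np.array(hi))>0
COL=dict(purple=((130,90,30),(160,255,255)),blue=((110,190,60),(125,255,255)),yellow=((22,150,90),(32,255,255)),orange=((5,200,120),(17,255,255)),wood=((5,90,40),(20,200,200)),red=((0,200,90),(4,255,255)))
E
python3 - <<'E'
from h import *
roi=dict(purple=(200,130,250,165),blue=(185,165,230,195),yellow=(365,178,415,225),orange=(320,172,345,195),wood=(260,170,348,245),black=(305,168,330,192),cup=(350,205,390,260),jar=(208,190,240,230),mandrel=(430,205,475,290))
roi2=dict(purple=(390,330,455,380),blue=(410,265,465,302),yellow=(225,200,245,250),orange=(280,220,300,250),wood=(268,185,375,270),black=(295,218,312,248),cup=(262,155,295,202),jar=(392,203,422,243),mandrel=(220,108,250,178))
for n,rs in (("scene",roi),("side",roi2)):
    z=np.load(n+"0.npz"); p=z["p"];X=unproj(z["d"],z["K"],z["R"],z["t"]);h=hsv(p)
    print(n,"bench z",np.round(np.median(X[200:220,330:350,2]),1) )
    for k,(a,b,c,d) in rs.items():
        r=np.zeros(p.shape[:2],bool); r[b:d,a:c]=1
        if k in COL: m=r&mask(h,*COL[k])
        elif k=="black": m=r&(h[...,2]<45)
        else: m=r
        zr=dict(purple=(14,26),blue=(14,26),yellow=(4,24),orange=(50,66),wood=(8,16),black=(62,80),cup=(90,110),jar=(62,76),mandrel=(100,210)).get(k)
        print(k,int(m.sum()),rect(X,m,*zr))
        if k=="mandrel":print(" foot",rect(X,m,4,60))
        if k=="yellow":
            q=X[r&(X[...,2]>2.5)&(X[...,2]<25)]; print(" all",cv2.minAreaRect(q[:,:2].astype(np.float32)))
        if k=="wood":
            print(" fence",rect(X,r,56,66)," jawish",rect(X,m,45,55))
E
```

```text
scene bench z -0.6
purple 240 (238, array([ 432.2, -355.3]), array([65.6, 88. ]), 'yaw_long', 2.701, 'zmed', 18.8)
blue 0 None
yellow 106 (106, array([412.2, 193. ]), array([84.6, 18.8]), 'yaw_long', 0.934, 'zmed', 17.0)
 all ((417.02337646484375, 221.09393310546875), (203.97409057617188, 142.79335021972656), 23.66874885559082)
orange 0 None
wood 1567 (1125, array([578.3,  39.2]), array([279. , 119.8]), 'yaw_long', 0.093, 'zmed', 11.3)
 fence (149, array([594.8,  49.1]), array([ 49.4, 238.1]), 'yaw_long', 3.135, 'zmed', 60.3)  jawish (85, array([593.8,  47.6]), array([ 52.9, 239.7]), 'yaw_long', 3.098, 'zmed', 50.5)
black 1 None
cup 2200 (237, array([623.9, 258.3]), array([72. , 70.9]), 'yaw_long', 0.687, 'zmed', 96.6)
jar 1280 (161, array([ 729., -121.]), array([45.9, 42.3]), 'yaw_long', 0.544, 'zmed', 68.2)
mandrel 3825 (287, array([620.5, 473.1]), array([16.7, 18.7]), 'yaw_long', 1.737, 'zmed', 147.8)
 foot (531, array([497.4, 441. ]), array([317.4,  67.7]), 'yaw_long', 0.235, 'zmed', 16.4)
side bench z 29.1
purple 1529 (1388, array([ 429.1, -359.3]), array([61.9, 91.2]), 'yaw_lon
[... 455 characters left out ...]
ay([275.2, 122.3]), 'yaw_long', 0.092, 'zmed', 12.2)
 fence (150, array([592.1,  43.5]), array([ 53.9, 235.2]), 'yaw_long', 3.126, 'zmed', 60.8)  jawish (145, array([590.3,  42.4]), array([ 52.9, 232. ]), 'yaw_long', 3.109, 'zmed', 50.8)
black 134 (65, array([495.8,  27.9]), array([22.9, 20.3]), 'yaw_long', 0.419, 'zmed', 73.5)
cup 1551 (188, array([621.5, 254. ]), array([72.9, 69.7]), 'yaw_long', 0.64, 'zmed', 96.4)
jar 1200 (171, array([ 726.4, -124.5]), array([42.8, 40.6]), 'yaw_long', 0.621, 'zmed', 69.8)
mandrel 2100 (166, array([614.4, 466.5]), array([17.1, 18.7]), 'yaw_long', 2.5, 'zmed', 146.7)
 foot (267, array([743.3, 636.9]), array([502.7, 102.6]), 'yaw_long', 0.946, 'zmed', 17.0)
```

```bash
python3 - <<'E'
import cv2
a=cv2.imread("pics/scene0.png")[165:250,255:415]; b=cv2.imread("pics/side0.png")[180:275,220:380]
a=cv2.resize(a,None,fx=3,fy=3,interpolation=2); b=cv2.resize(b,None,fx=3,fy=3,interpolation=2)
cv2.imwrite("pics/clamp0.png",cv2.vconcat([a,b]))
E
```

```text
(no output)
```

View pics/clamp0.png

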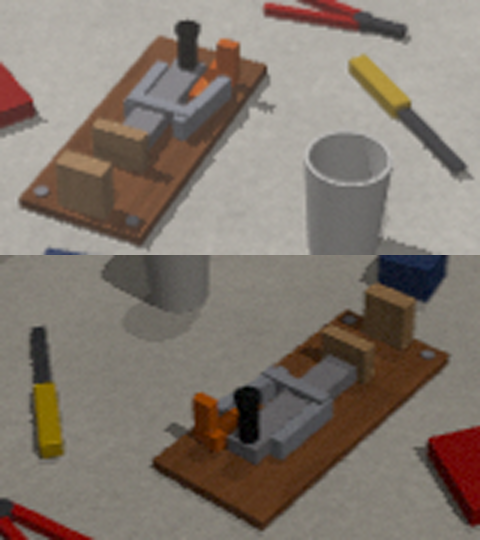

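```bash
cat >> h.py <<'E'
from scipy.spatial.transform import Rotation as Ro
CO=np.array([604.1,39.6,0]); CY=0.0925   # clamp origin, yaw
def C(x,y,z): c,s=np.cos(CY),np.sin(CY); return CO+np.array([c*x-s*y,s*x+c*y,z])
def inC(X):
    c,s=np.cos(CY),np.sin(CY); q=np.asarray(X)-CO
    return np.stack([c*q[...,0]+s*q[...,1],-s*q[...,0]+c*q[...,1],q[...,2]],-1)
def ori(az,tilt,tyaz):
    tz=np.array([np.sin(tilt)*np.cos(az),np.sin(tilt)*np.sin(az),-np.cos(tilt)])
    ty=np.array([np.cos(tyaz),np.sin(tyaz),0]); return np.stack([np.cross(ty,tz),ty,tz],1)
def go(pos,R=None):
    s=manip.read_state(); A=Ro.from_euler('xyz',s["eef_rot"]).as_matrix()
    sh=A.T@(np.array(pos)-s["eef_pos"]); rv=np.zeros(3) if R is None else Ro.from_matrix(A.T@R).as_rotvec()
    print("go",np.round(pos,1),"shift",np.round(sh,1),"rot",np.round(rv,3))
def st():
    s=manip.read_state(); A=Ro.from_euler('xyz',s["eef_rot"]).as_matrix()
    print("t",round(float(s["clock"]),1),"pos",s["eef_pos"].round(1),"tz",A[:,2].round(3),"ty",A[:,1].round(3),"q",s["joints"].round(2),"F",s["wrist_force"].round(1),"gap",round(float(s["finger_gap"]),1),"ff",round(float(s["finger_force"]),1)); return s,A
E
python3 - <<'E'
from h import *
go([497,30,200],ori(0,0,CY))
E
```

```text
go [497  30 200] shift [-476.8 -406.4    5.3] rot [-1.000e-03  1.000e-03  1.247e+00]
```

```bash
R='[40,-240,-203,3,0,0,0.62]'; python3 -m crank '[[40,-240,-203,3,0,0,0.62],[40,-240,-203,3,0,0,0.62],[40,-240,-203,3,0,0,0.62],[40,-476.8,-406.4,5,0,0,1.247],[40,-476.8,-406.4,5,0,0,1.247],[40,-476.8,-406.4,5,0,0,1.247],[40,-476.8,-406.4,5,0,0,1.247],[40,-476.8,-406.4,5,0,0,1.247],[40,-476.8,-406.4,5,0,0,1.247],[40,-476.8,-406.4,5,0,0,1.247]]' 30; python3 -c "
from h import *
st();go([497,30,200],ori(0,0,CY))"
```

```text
clock: 1.1
eef_pos: [423.0, 130.3, 201.4]
eef_rot: [3.141, -0.0, 1.661]
wrist_force: [1.4, 0.9, -0.5]
finger_gap: 37.2
finger_force: 0.0
t 1.1 pos [423.  130.3 201.4] tz [ 0.  0. -1.] ty [0.996 0.09  0.   ] q [0.22 0.06 1.81 0.   1.27 0.13] F [ 1.4  0.9 -0.5] gap 37.2 ff 0.0
go [497  30 200] shift [-106.6   64.6    1.4] rot [ 0.    -0.    -0.002]
```

```bash
python3 -m crank '[[40,-106.6,64.6,1,0,0,0],[40,-106.6,64.6,1,0,0,0],[40,-106.6,64.6,1,0,0,0],[40,-106.6,64.6,1,0,0,0],[40,-106.6,64.6,1,0,0,0]]' >/dev/null; python3 - <<'E'
from h import *
st()
p,d,X=cloud("wrist","w1"); h=hsv(p)
print("depth rng",np.percentile(d[d>0],[1,50,99]))
m=(h[...,2]<45)
print("knob",rect(X,m,66,80)); print("tab",rect(X,mask(h,*COL["orange"]),52,66))
print("jaw",rect(X,mask(h,*COL["wood"]),46,54),"fence",rect(X,mask(h,*COL["wood"]),57,67))
go([497,30,40])
E
```

```text
t 1.6 pos [496.1  32.  199.9] tz [-0.001  0.    -1.   ] ty [ 0.996  0.091 -0.001] q [-0.01  0.19  1.67  0.    1.28 -0.1 ] F [-0.6  0.  -0.1] gap 37.9 ff 0.0
depth rng [ 56.50022175 350.73892212 465.36791351]
knob None
tab None
jaw (512, array([584. ,  44.5]), array([ 54.6, 215.7]), 'yaw_long', 3.116, 'zmed', 52.1) fence (662, array([591.7,  49.8]), array([ 44.1, 233.8]), 'yaw_long', 3.119, 'zmed', 62.9)
go [497  30  40] shift [ -2.7   0.9 160.2] rot [0. 0. 0.]
```

View pics/w1.png

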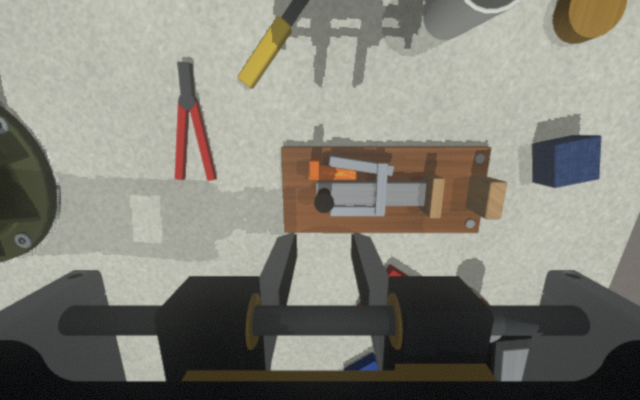

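Wrist view: clamp with knob cap (323,200), tab (314,170), jaw (437,197), fence (490,198); the fingers are in the lower part of the picture.

```bash
python3 - <<'E'
from h import *
p,d,X=cloud("wrist"); h=hsv(p)
def roi(a,b,c,e):
    r=np.zeros(p.shape[:2],bool); r[b:e,a:c]=1; return r
print("knob",rect(X,roi(308,180,340,218),66,82)); print("tab",rect(X,roi(304,155,326,185),52,68))
print("jaw",rect(X,roi(425,170,450,222),46,57),"fence",rect(X,roi(470,170,515,225),57,69))
print("base",rect(X,roi(275,140,500,238)&mask(h,*COL["wood"]),7,18), "bench z",np.median(X[100:140,80:150,2]))
print(h[170,314],h[200,323])
q=inC(X)
for n,r,z in(("jaw",roi(425,170,450,222),(46,57)),("fence",roi(470,170,515,225),(57,69)),("knob",roi(308,180,340,218),(66,82)),("tab",roi(304,155,326,185),(52,68))):
    k=q[r&(X[...,2]>z[0])&(X[...,2]<z[1])]; print(n,len(k),np.percentile(k,[3,97],axis=0).round(1).tolist())
E
```

```text
knob (327, array([495.9,  28.3]), array([21.8, 23. ]), 'yaw_long', 1.672, 'zmed', 75.0)
tab (187, array([481.5,  64.6]), array([11.7, 19.4]), 'yaw_long', 1.661, 'zmed', 60.1)
jaw (529, array([633. ,  40.8]), array([14.3, 50. ]), 'yaw_long', 1.658, 'zmed', 52.1) fence (724, array([698.2,  46.9]), array([21.3, 45.9]), 'yaw_long', 1.677, 'zmed', 62.9)
base (10251, array([576.6,  35.7]), array([271.8, 117.1]), 'yaw_long', 0.092, 'zmed', 13.0) bench z 0.7229817137553685
[ 12 178 205] [15 26 58]
jaw 529 [[22.2, -24.7, 47.1], [35.8, 22.9, 53.6]]
fence 724 [[84.5, -22.6, 58.1], [103.3, 20.1, 64.4]]
knob 327 [[-118.4, -11.0, 70.9], [-99.0, 9.6, 76.3]]
tab 187 [[-125.5, 26.8, 55.0], [-114.0, 45.5, 61.7]]
```

```bash
sed -i 's/604.1,39.6,0/604,38.7,0/' h.py; python3 -m crank '[[40,-3.4,0,20,0,0,0],[40,-3.4,0,70,0,0,0],[40,-3.4,0,120,0,0,0],[40,-3.4,0,160,0,0,0],[40,-3.4,0,160,0,0,0],[0,-3.4,0,160,0,0,0],[0,-3.4,0,160,0,0,0],[0,-3.4,0,160,0,0,0],[0,-3.4,0,160,0,0,0]]' 30; python3 -c "
from h import *
s,_=st(); print(inC(s['eef_pos'])); go(C(-145.5,0,40))"
```

```text
clock: 2.6
eef_pos: [497.8, 28.9, 42.4]
eef_rot: [3.138, 0.0, 1.663]
wrist_force: [-2.5, 0.5, 10.1]
finger_gap: 17.2
finger_force: 30.0
t 2.6 pos [497.8  28.9  42.4] tz [ 0.003  0.    -1.   ] ty [0.996 0.092 0.003] q [-0.02  0.39  1.82  0.    0.93 -0.11] F [-2.5  0.5 10.1] gap 17.2 ff 30.0
[-1.06672352e+02  2.42811547e-02  4.24395019e+01]
go [459.1  25.3  40. ] shift [ -0.  -38.8   2.3] rot [0. 0. 0.]
```

```bash
python3 -m crank '[[0,0,0,-3,0,0,0],[0,0,-8,-3,0,0,0],[0,0,-16,-3,0,0,0],[0,0,-24,-3,0,0,0],[0,0,-30,-3,0,0,0],[0,0,-34,-3,0,0,0],[0,0,-36,-3,0,0,0],[0,0,-37,-3,0,0,0],[0,0,-38,-3,0,0,0],[0,0,-38,-3,0,0,0]]'; python3 -c "
from h import *
s,_=st(); print(inC(s['eef_pos']))"
```

```text
clock: 3.6
eef_pos: [460.0, 25.4, 43.1]
eef_rot: [3.139, -0.0, 1.663]
wrist_force: [14.8, 3.7, -35.5]
finger_gap: 16.9
finger_force: 30.0
t 3.6 pos [460.   25.4  43.1] tz [ 0.003  0.    -1.   ] ty [0.996 0.092 0.003] q [-0.02  0.32  1.92  0.    0.9  -0.12] F [ 14.8   3.7 -35.5] gap 16.9 ff 30.0
[-1.44581063e+02  6.42745952e-02  4.31431727e+01]
```

```bash
python3 -m crank '[[30,0,0,0,0,0,0],[30,0,0,0,0,0,0],[30,0,0,-30,0,0,0],[30,0,0,-80,0,0,0],[60,0,0,-130,0,0,0],[60,0,0,-160,0,0,0],[60,0,0,-160,0,0,0]]'; python3 -c "
from h import *
st(); go([420,-330,210],ori(0,0,-.374-np.pi/2))"
```

```text
clock: 4.3
eef_pos: [460.8, 25.1, 208.8]
eef_rot: [3.132, 0.001, 1.663]
wrist_force: [-0.1, -0.1, -1.2]
finger_gap: 49.0
finger_force: 0.0
t 4.3 pos [460.8  25.1 208.8] tz [ 0.01 -0.   -1.  ] ty [0.996 0.092 0.01 ] q [-0.02  0.09  1.76 -0.    1.28 -0.12] F [-0.1 -0.1 -1.2] gap 49.0 ff 0.0
go [ 420 -330  210] shift [-349.8  -73.3   -1.4] rot [ 0.007 -0.009  2.037]
```

```bash
python3 -m crank '[[100,-350,-73,-1,0,0,1.48],[100,-350,-73,-1,0,0,1.48],[100,-350,-73,-1,0,0,1.48],[100,-350,-73,-1,0,0,1.48],[100,-350,-73,-1,0,0,1.48],[100,-350,-73,-1,0,0,1.48],[100,-350,-73,-1,0,0,1.48],[100,-350,-73,-1,0,0,1.48],[100,-350,-73,-1,0,0,1.48],[100,-350,-73,-1,0,0,1.48]]' 30 >/dev/null;  python3 -m crank '[[100,0,0,0,0,0,0.55],[100,0,0,0,0,0,0.55],[100,0,0,0,0,0,0.55],[100,0,0,0,0,0,0.55],[100,0,0,0,0,0,0.55],[100,0,0,0,0,0,0.55]]' >/dev/null; python3 - <<'E'
from h import *
st()
p,d,X=cloud("wrist","w2"); h=hsv(p)
print("purple",rect(X,mask(h,*COL["purple"]),14,26))
m=mask(h,(105,150,40),(128,255,255))
print("blue",rect(X,m,14,26), rect(X,m&(X[...,1]<-150),14,26))
E
```

```text
t 5.9 pos [ 418.3 -330.1  204.4] tz [ 0. -0. -1.] ty [-0.356 -0.934  0.   ] q [-0.74  0.26  1.57 -0.    1.31  1.2 ] F [-0.1 -0.4  0.6] gap 94.0 ff 0.0
purple (2577, array([ 429.7, -360. ]), array([55.6, 86.3]), 'yaw_long', 2.773, 'zmed', 20.9)
blue (1967, array([ 609.2, -291.9]), array([57.1, 81.4]), 'yaw_long', 2.281, 'zmed', 20.9) (1967, array([ 609.2, -291.9]), array([57.1, 81.4]), 'yaw_long', 2.281, 'zmed', 20.9)
```

View pics/w2.png

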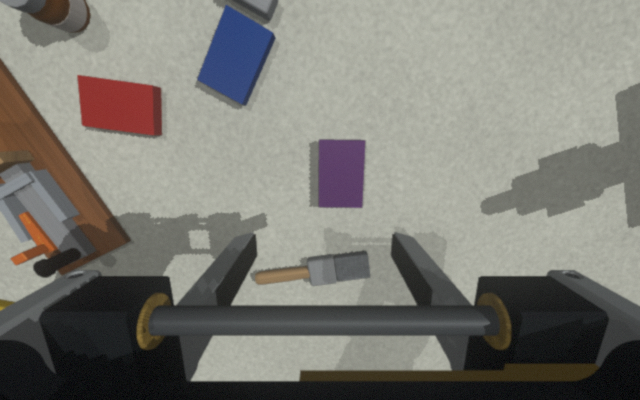

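```bash
cat >> h.py <<'E'
def pick(c,az,p=-18,z=8.5,side=-1):
    T=np.array([c[0]+p*np.cos(az),c[1]+p*np.sin(az),z]); return T,ori(az,np.pi/4,az+side*np.pi/2)
E
python3 - <<'E'
from h import *
T,R=pick((429.5,-359.7),-.371); go(T+[0,0,70],R); print(T)
E
```

```text
go [ 412.7 -353.2   78.5] shift [  3.   23.6 125.9] rot [-0.002  0.785  0.006]
[ 412.72462525 -353.17414359    8.5       ]
```

```bash
python3 -m crank '[[100,3,23.6,40,0,0.15,0],[100,3,23.6,80,0,0.3,0],[100,3,23.6,126,0,0.45,0],[100,3,23.6,126,0,0.6,0],[100,3,23.6,126,0,0.785,0.006],[100,3,23.6,126,0,0.785,0.006],[100,3,23.6,126,0,0.785,0.006],[100,3,23.6,126,0,0.785,0.006],[100,3,23.6,126,0,0.785,0.006]]' 40 >/dev/null; python3 - <<'E'
from h import *
st(); T,R=pick((429.5,-359.7),-.371); go(T,R)
E
```

```text
t 6.8 pos [ 412.  -353.2   78. ] tz [ 0.659 -0.258 -0.707] ty [-0.364 -0.931  0.   ] q [-0.98  0.24  2.18  1.5   0.42 -0.38] F [-0.5 -0.  -0.1] gap 94.1 ff 0.0
go [ 412.7 -353.2    8.5] shift [-48.8  -0.3  49.6] rot [ 0.001 -0.001 -0.001]
```

```bash
python3 -m crank '[[100,-20,0,20,0,0,0],[100,-40,0,40,0,0,0],[100,-48.8,-0.3,49.6,0,0,0],[100,-48.8,-0.3,49.6,0,0,0],[100,-48.8,-0.3,49.6,0,0,0],[50,-48.8,-0.3,49.6,0,0,0],[50,-48.8,-0.3,49.6,0,0,0],[50,-48.8,-0.3,49.6,0,0,0],[50,-48.8,-0.3,49.6,0,0,0],[50,-48.8,-0.3,49.6,0,0,0]]' 40; python3 - <<'E'
from h import *
st(); T,R=pick((429.5,-359.7),-.371); go(T,R)
E
```

```text
clock: 7.85
eef_pos: [413.4, -353.0, 9.1]
eef_rot: [-3.139, -0.785, -0.375]
wrist_force: [-2.3, 1.4, 2.8]
finger_gap: 59.8
finger_force: 40.0
t 7.8 pos [ 413.4 -353.     9.1] tz [ 0.659 -0.256 -0.707] ty [-0.364 -0.931 -0.002] q [-0.98  0.43  2.18  1.91  0.44 -0.83] F [-2.3  1.4  2.8] gap 59.8 ff 40.0
go [ 412.7 -353.2    8.5] shift [-0.8  0.4  0. ] rot [-0.     0.    -0.002]
```

```bash
python3 -m crank '[[50,21,0,-21,0,0,0],[50,55,0,-56,0,0,0],[50,106,0,-106,0,0,0],[50,106,0,-106,0,-0.15,0],[50,106,0,-106,0,-0.3,0],[50,106,0,-106,0,-0.45,0],[50,106,0,-106,0,-0.6,0],[50,106,0,-106,0,-0.785,0],[50,106,0,-106,0,-0.785,0],[50,106,0,-106,0,-0.785,0]]' 40; python3 - <<'E'
from h import *
st(); go(C(20,-30,190),ori(CY,0,CY-np.pi/2))
E
```

```text
clock: 8.85
eef_pos: [412.9, -353.8, 159.8]
eef_rot: [-3.137, -0.07, -0.371]
wrist_force: [0.1, 1.4, -1.5]
finger_gap: 59.9
finger_force: 40.0
t 8.8 pos [ 412.9 -353.8  159.8] tz [ 0.067 -0.021 -0.998] ty [-0.362 -0.932 -0.005] q [-0.79  0.29  1.64  0.04  1.14  1.14] F [ 0.1  1.4 -1.5] gap 59.9 ff 40.0
go [626.7  10.7 190. ] shift [  69.1 -417.3  -23.4] rot [ 0.011 -0.07  -0.463]
```

```bash
python3 -m crank '[[50,69,-417,-33,0,-0.07,-1.48],[50,69,-417,-33,0,-0.07,-1.48],[50,69,-417,-33,0,-0.07,-1.48],[50,69,-417,-33,0,-0.07,-1.48],[50,69,-417,-33,0,-0.07,-1.48],[50,69,-417,-33,0,-0.07,-1.48],[50,69,-417,-33,0,-0.07,-1.48],[50,69,-417,-33,0,-0.07,-1.48],[50,69,-417,-33,0,-0.07,-1.48],[50,69,-417,-33,0,-0.07,-1.48]]' 40 >/dev/null;python3 -m crank '[[50,0,0,0,0,0,-1.48],[50,0,0,0,0,0,-1.48],[50,0,0,0,0,0,-1.48],[50,0,0,0,0,0,-1.48],[50,0,0,0,0,0,-1.48],[50,0,0,0,0,0,-1.48],[50,0,0,0,0,0,-1.48],[50,0,0,0,0,0,-1.48],[50,0,0,0,0,0,-1.48],[50,0,0,0,0,0,-1.48]]' 40; python3 - <<'E'
from h import *
st(); go(C(74,0,200),ori(CY,np.pi/4,CY+np.pi/2))
E
```

```text
clock: 10.85
eef_pos: [625.0, 11.6, 199.8]
eef_rot: [-3.112, 0.033, 2.597]
wrist_force: [-0.3, -0.5, -0.0]
finger_gap: 59.6
finger_force: 40.0
t 10.8 pos [625.   11.6 199.8] tz [ 0.013 -0.043 -0.999] ty [ 0.519  0.854 -0.03 ] q [-0.02  0.47  1.31 -0.04  1.36 -1.04] F [-0.3 -0.5 -0. ] gap 59.6 ff 40.0
go [677.7  45.5 200. ] shift [-27.5  56.3  -1. ] rot [-0.287 -0.736 -0.588]
```

```bash
python3 -m crank '[[50,-27.5,56,-1,-0.287,-0.736,-0.588],[50,-27.5,56,-1,-0.287,-0.736,-0.588],[50,-27.5,56,-1,-0.287,-0.736,-0.588],[50,-27.5,56,-1,-0.287,-0.736,-0.588],[50,-27.5,56,-1,-0.287,-0.736,-0.588],[50,-27.5,56,-1,-0.287,-0.736,-0.588],[50,-27.5,56,-1,-0.287,-0.736,-0.588],[50,-27.5,56,-1,-0.287,-0.736,-0.588],[50,-27.5,56,-1,-0.287,-0.736,-0.588],[50,-27.5,56,-1,-0.287,-0.736,-0.588]]' 40 >/dev/null; python3 - <<'E'
from h import *
st()
p,d,X=cloud("side","s3"); h=hsv(p); q=inC(X)
m=mask(h,*COL["purple"])&(X[...,2]>60); k=q[m]; print(len(k),np.percentile(k,[2,98],axis=0).round(1))
cv2.imwrite("pics/s3c.png",cv2.resize(p[60:280,180:440,::-1],None,fx=2.3,fy=2.3))
go(C(74,0,90),ori(CY,np.pi/4,CY+np.pi/2))
E
```

```text
t 11.8 pos [678.5  45.2 201. ] tz [ 0.705  0.061 -0.707] ty [-0.085  0.996  0.001] q [-0.02  0.25  1.79  0.23  0.32 -1.86] F [-0.7 -0.4 -0.8] gap 59.8 ff 40.0
372 [[ 61.2 -32.5 141.7]
 [ 76.7  25.8 192.8]]
go [677.7  45.5  90. ] shift [79.1  0.3 77.9] rot [-0.004  0.001 -0.005]
```

View pics/s3c.png

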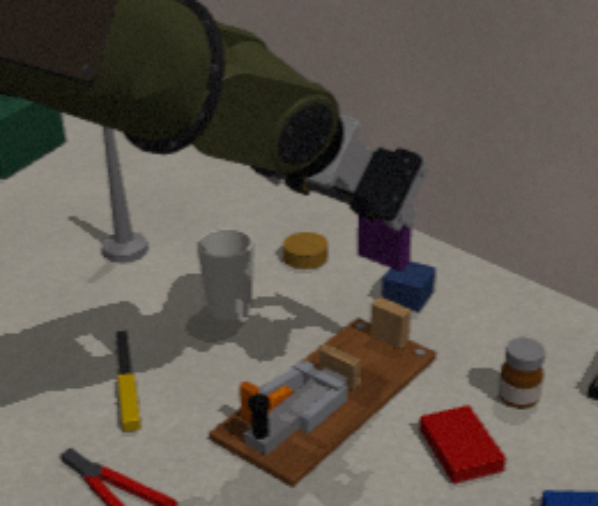

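```bash
python3 -m crank '[[50,30,0.3,29,0,0,0],[50,60,0.3,59,0,0,0],[50,79,0.3,78,0,0,0],[50,79,0.3,78,0,0,0],[50,84,0.3,83,0,0,0],[50,87.5,0.3,86.3,0,0,0],[50,87.5,0.3,86.3,0,0,0]]' 40; python3 - <<'E'
from h import *
s,_=st(); print(inC(s["eef_pos"])); go(C(74,0,74.4),ori(CY,np.pi/4,CY+np.pi/2))
E
```

```text
clock: 12.6
eef_pos: [678.5, 46.8, 79.5]
eef_rot: [-3.138, 0.782, -3.053]
wrist_force: [-0.4, -0.1, -1.3]
finger_gap: 59.4
finger_force: 40.0
t 12.6 pos [678.5  46.8  79.5] tz [ 0.702  0.059 -0.71 ] ty [-0.086  0.996 -0.002] q [-0.01  0.45  1.86  0.91  0.09 -2.55] F [-0.4 -0.1 -1.3] gap 59.4 ff 40.0
[74.93025615  1.16868502 79.48334565]
go [677.7  45.5  74.4] shift [ 4.2 -1.2  3. ] rot [-0.006 -0.003 -0.003]
```

```bash
python3 -m crank '[[50,-7,-1,-7,0,0,0],[50,-7,-1,-7,0,0.087,0],[50,-7,-1,-7,0,0.087,0],[50,-7,-1,-7,0,0.087,0],[50,-7,-1,-7,0,0.087,0]]' 40 >/dev/null; python3 - <<'E'
from h import *
s,_=st(); print(inC(s["eef_pos"])); go(C(75,0,76.5),ori(CY,np.pi/4-.087,CY+np.pi/2))
E
```

```text
t 13.1 pos [678.8  45.3  90.5] tz [ 0.639  0.053 -0.767] ty [-0.086  0.996 -0.003] q [-0.01  0.43  1.8   0.28  0.22 -1.92] F [-0.7  0.4 -1.4] gap 59.9 ff 40.0
[75.13069889 -0.30275519 90.48007178]
go [678.7  45.6  76.5] shift [ 9.1  0.3 10.6] rot [-0.007 -0.002 -0.003]
```

```bash
python3 -m crank '[[50,5,0.3,6,-0.007,0,0],[50,9,0.3,10.6,-0.007,0,0],[50,9,0.3,10.6,-0.007,0,0],[50,9.6,0.3,11.4,-0.007,0,0],[50,10.2,0.3,12.1,-0.007,0,0],[50,10.2,0.3,12.1,-0.007,0,0]]' 40; python3 - <<'E'
from h import *
s,_=st(); print(inC(s["eef_pos"]))
E
```

```text
clock: 13.7
eef_pos: [679.0, 45.6, 75.1]
eef_rot: [3.138, 0.698, -3.055]
wrist_force: [-1.4, 0.4, 6.2]
finger_gap: 59.8
finger_force: 40.0
t 13.7 pos [679.   45.6  75.1] tz [ 0.64   0.06  -0.766] ty [-0.089  0.996  0.003] q [-0.01  0.46  1.81  0.37  0.19 -2.01] F [-1.4  0.4  6.2] gap 59.8 ff 40.0
[ 7.52950591e+01 -4.51892104e-02  7.51052490e+01]
```

```bash
python3 -m crank '[[50,0,0,0,0,-0.03,0],[50,0,0,0,0,-0.03,0],[66,0,0,0,0,-0.03,0],[75,0,0,0,0,-0.03,0],[85,0,0,0,0,-0.03,0],[95,0,0,0,0,-0.03,0],[95,0,0,0,0,-0.03,0]]' 40 ; python3 -m crank '[[95,0,0,-30,0,0,0],[95,0,0,-80,0,0,0],[95,0,0,-120,0,0,0],[95,30,0,-150,0,0,0],[95,30,0,-150,0,0.3,0],[95,30,0,-150,0,0.6,0],[95,30,0,-150,0,0.7,0],[95,30,0,-150,0,0.7,0],[95,30,0,-150,0,0.7,0]]' > /dev/null; python3 - <<'E'
from h import *
st()
p,d,X=cloud("side","s4"); h=hsv(p); q=inC(X)
m=mask(h,*COL["purple"])&(q[...,0]>0)&(q[...,0]<120); k=q[m]; print(len(k),np.percentile(k,[2,98],axis=0).round(1))
cv2.imwrite("pics/s4c.png",cv2.resize(p[140:300,180:440,::-1],None,fx=2.3,fy=2.3))
E
```

```text
clock: 14.4
eef_pos: [678.2, 45.6, 73.6]
eef_rot: [3.137, 0.725, -3.056]
wrist_force: [0.3, 0.4, -0.7]
finger_gap: 88.0
finger_force: 0.0
t 15.3 pos [557.4  34.3 166.8] tz [ 0.021  0.005 -1.   ] ty [-0.089  0.996  0.003] q [-0.01  0.34  1.56  0.01  1.22 -1.67] F [-0.4 -0.4  0.2] gap 89.3 ff 0.0
606 [[ 58.5 -31.7  16.2]
 [ 78.9  25.4 103.4]]
```

View pics/s4c.png

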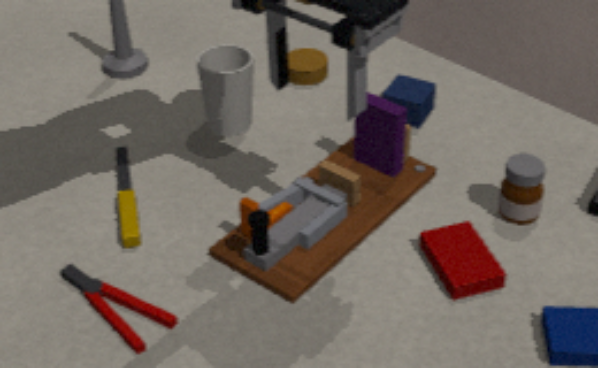

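```bash
python3 - <<'E'
from h import *
go([608,-290,200],ori(0,0,-.861+np.pi/2))
E
```

```text
go [ 608 -290  200] shift [ -21.7 -327.4  -34.4] rot [0.011 0.013 0.95 ]
```

```bash
python3 -m crank '[[100,-22,-327,-34,0.011,0.013,0.95],[100,-22,-327,-34,0.011,0.013,0.95],[100,-22,-327,-34,0.011,0.013,0.95],[100,-22,-327,-34,0.011,0.013,0.95],[100,-22,-327,-34,0.011,0.013,0.95],[100,-22,-327,-34,0.011,0.013,0.95],[100,-22,-327,-34,0.011,0.013,0.95],[100,-22,-327,-34,0.011,0.013,0.95],[100,-22,-327,-34,0.011,0.013,0.95],[100,-22,-327,-34,0.011,0.013,0.95]]' >/dev/null; python3 - <<'E'
from h import *
st()
p,d,X=cloud("wrist","w5"); h=hsv(p)
m=mask(h,(105,120,30),(128,255,255))&(np.hypot(X[...,0]-608,X[...,1]+290)<80)
r=rect(X,m,14,26); print(r)
az=r[4]-np.pi; print(d[d>0].min())
go([r[1][0],r[1][1],4],ori(0,0,az+np.pi/2))
E
```

```text
t 16.4 pos [ 607.  -288.4  199.4] tz [ 0.01   0.001 -1.   ] ty [0.757 0.653 0.008] q [-0.5   0.58  1.14  0.01  1.42 -1.21] F [-0.1  0.5  0. ] gap 94.0 ff 0.0
(2794, array([ 607.8, -288.7]), array([57.2, 86.9]), 'yaw_long', 2.278, 'zmed', 21.0)
50.296566
go [ 607.8 -288.7    4. ] shift [  0.4  -1.3 195.6] rot [0.008 0.006 0.005]
```

```bash
python3 -m crank '[[100,0.4,-1,50,0.008,0.006,0.005],[100,0.4,-1,100,0.008,0.006,0.005],[100,0.4,-1,150,0.008,0.006,0.005],[100,0.4,-1,180,0.008,0.006,0.005],[100,0.4,-1,195,0.008,0.006,0.005],[100,0.4,-1,195,0.008,0.006,0.005],[50,0.4,-1,195,0.008,0.006,0.005],[50,0.4,-1,195,0.008,0.006,0.005],[50,0.4,-1,195,0.008,0.006,0.005],[50,0.4,-1,195,0.008,0.006,0.005]]' 40 ; python3 -m crank '[[50,0,0,-20,0,0,0],[50,0,0,-60,0,0,0],[50,0,0,-60,0,0,0]]' | head -2; python3 - <<'E'
from h import *
st(); go([430,-360,64],ori(0,0,-.371+np.pi/2))
E
```

```text
clock: 17.4
eef_pos: [608.1, -290.0, 5.4]
eef_rot: [3.142, 0.001, 2.276]
wrist_force: [-0.3, -0.3, -0.5]
finger_gap: 64.8
finger_force: 0.0
clock: 17.7
eef_pos: [610.0, -291.0, 70.4]
t 17.7 pos [ 610.  -291.    70.4] tz [ 0.007 -0.004 -1.   ] ty [0.762 0.648 0.003] q [-0.5   0.7   1.25 -0.    1.18 -1.2 ] F [ 1.7 -1.6  0.4] gap 59.4 ff 40.0
go [ 430 -360   64] shift [  64.1 -181.9    5.4] rot [ 0.001  0.008 -0.495]
```

```bash
python3 -m crank '[[50,64,-182,5,0,0.008,-0.495],[50,64,-182,5,0,0.008,-0.495],[50,64,-182,5,0,0.008,-0.495],[50,64,-182,5,0,0.008,-0.495],[50,64,-182,5,0,0.008,-0.495],[50,64,-182,5,0,0.008,-0.495],[50,64,-182,5,0,0.008,-0.495],[50,64,-182,30,0,0.008,-0.495],[50,64,-182,42,0,0.008,-0.495],[50,64,-182,42,0,0.008,-0.495]]' ; python3 - <<'E'
from h import *
st(); go([430,-360,6],ori(0,0,-.371+np.pi/2))
p,d,X=cloud("side"); h=hsv(p)
m=mask(h,*COL["blue"])&(np.hypot(X[...,0]-430,X[...,1]+360)<80)
print(m.sum(),np.percentile(X[m],[2,50,98],axis=0).round(1))
E
```

```text
clock: 18.7
eef_pos: [427.6, -357.8, 20.7]
eef_rot: [3.139, -0.011, 2.772]
wrist_force: [0.1, 0.3, -0.4]
finger_gap: 59.5
finger_force: 40.0
t 18.7 pos [ 427.6 -357.8   20.7] tz [-0.01   0.007 -1.   ] ty [0.362 0.932 0.003] q [-0.76  0.54  1.65 -0.    0.96 -1.96] F [ 0.1  0.3 -0.4] gap 59.5 ff 40.0
go [ 430 -360    6] shift [-3.2 -1.3 14.7] rot [ 0.003 -0.011  0.001]
635 [[ 377.6 -380.2   13.7]
 [ 409.2 -354.6   25.9]
 [ 457.3 -322.6   28.7]]
```

```bash
python3 -m crank '[[50,0,0,4,0,0,0],[50,0,0,7,0,0,0],[50,0,0,9,0,0,0],[50,0,0,9,0,0,0]]'; python3 -m crank '[[66,0,0,9,0,0,0],[80,0,0,9,0,0,0],[100,0,0,9,0,0,0],[100,0,0,-40,0,0,0],[100,0,0,-90,0,0,0],[100,0,0,-140,0,0,0],[100,0,0,-180,0,0,0],[100,0,0,-180,0,0,0]]'; python3 - <<'E'
from h import *
s,_=st(); go([420,-330,205],ori(0,0,-.371-np.pi/2))
E
```

```text
clock: 19.15
eef_pos: [428.2, -359.2, 14.7]
eef_rot: [3.14, -0.007, 2.771]
wrist_force: [-0.8, 4.2, 9.1]
finger_gap: 59.2
finger_force: 40.0
clock: 19.95
eef_pos: [430.3, -361.1, 199.7]
eef_rot: [-3.14, 0.001, 2.771]
wrist_force: [0.2, -0.4, -0.2]
finger_gap: 94.0
finger_force: 0.0
t 19.9 pos [ 430.3 -361.1  199.7] tz [-0.    -0.002 -1.   ] ty [ 0.362  0.932 -0.002] q [-0.76  0.33  1.5  -0.    1.32 -1.96] F [ 0.2 -0.4 -0.2] gap 94.0 ff 0.0
go [ 420 -330  205] shift [20.9 25.2 -5.3] rot [-1.000e-03 -3.000e-03 -3.142e+00]
```

```bash
python3 -m crank '[[100,10,12,0,0,0,1.5],[100,10,12,0,0,0,1.5],[100,10,12,0,0,0,1.5],[100,10,12,0,0,0,1.5],[100,10,12,0,0,0,1.5],[100,10,12,0,0,0,1.5],[100,10,12,0,0,0,1.5],[100,10,12,0,0,0,1.5],[100,10,12,0,0,0,1.5],[100,10,12,0,0,0,1.5]]' >/dev/null;  python3 -m crank '[[100,0,0,0,0,0,1.5],[100,0,0,0,0,0,1.5],[100,0,0,0,0,0,1.5],[100,0,0,0,0,0,1.5],[100,0,0,0,0,0,1.5],[100,0,0,0,0,0,1.5],[100,0,0,0,0,0,1.5],[100,0,0,0,0,0,1.5],[100,0,0,0,0,0,1.5],[100,0,0,0,0,0,1.5]]' >/dev/null;  python3 - <<'E'
from h import *
st()
p,d,X=cloud("wrist","w6"); h=hsv(p)
m=mask(h,(105,120,30),(128,255,255))&(np.hypot(X[...,0]-428,X[...,1]+360)<80)
r=rect(X,m,14,27); print(r); az=r[4]-np.pi
t=np.deg2rad(52)
T=np.array([*r[1],8.8])-18*np.array([np.cos(az),np.sin(az),0]); R=ori(az,t,az-np.pi/2)
go(T+[0,0,70],R)
E
```

```text
t 21.9 pos [ 423.7 -344.8  192.9] tz [-0.008  0.005 -1.   ] ty [-0.233 -0.972 -0.003] q [-0.75  0.31  1.54 -0.    1.3   1.06] F [-0.1 -0.2 -0.5] gap 93.7 ff 0.0
(2941, array([ 428.7, -360.2]), array([57.1, 87.8]), 'yaw_long', 2.771, 'zmed', 20.9)
go [ 411.9 -353.7   78.8] shift [ -8.3  11.9 114.1] rot [-0.059  0.915  0.115]
```

```bash
python3 -m crank '[[100,-8,12,40,-0.012,0.15,0.02],[100,-8,12,80,-0.024,0.3,0.04],[100,-8,12,114,-0.035,0.45,0.06],[100,-8,12,114,-0.045,0.6,0.08],[100,-8,12,114,-0.055,0.75,0.1],[100,-8,12,114,-0.059,0.915,0.115],[100,-8,12,114,-0.059,0.915,0.115],[100,-8,12,114,-0.059,0.915,0.115],[100,-8,12,114,-0.059,0.915,0.115]]' 40 >/dev/null; python3 - <<'E'
from h import *
st(); az=2.771-np.pi; t=np.deg2rad(52)
T=np.array([428.7,-360.2,8.8])-18*np.array([np.cos(az),np.sin(az),0]); go(T,ori(az,t,az-np.pi/2))
E
```

```text
t 22.9 pos [ 415.5 -349.4   78.6] tz [ 0.719 -0.235 -0.654] ty [-0.321 -0.947 -0.013] q [-1.01  0.27  2.2   1.66  0.51 -0.59] F [ 0.7  0.2 -0.4] gap 93.8 ff 0.0
go [ 411.9 -353.7    8.8] shift [-54.1   6.1  44. ] rot [-0.042  0.05   0.018]
```

```bash
python3 -m crank '[[100,-20,6,15,-0.042,0.05,0.018],[100,-40,6,33,-0.042,0.05,0.018],[100,-54,6,44,-0.042,0.05,0.018],[100,-54,6,44,-0.042,0.05,0.018],[100,-54,6,44,-0.042,0.05,0.018],[100,-54,6,44,-0.042,0.05,0.018]]' 40 >/dev/null; python3 - <<'E'
from h import *
st(); az=2.771-np.pi; t=np.deg2rad(52)
T=np.array([428.7,-360.2,8.8])-18*np.array([np.cos(az),np.sin(az),0]); go(T,ori(az,t,az-np.pi/2))
E
```

```text
t 23.5 pos [ 412.4 -353.     9.2] tz [ 0.734 -0.284 -0.618] ty [-0.362 -0.932 -0.002] q [-1.02  0.47  2.23  2.14  0.6  -1.09] F [-0.6 -0.2  0.2] gap 93.8 ff 0.0
go [ 411.9 -353.7    8.8] shift [-0.4  0.8  0.1] rot [-0.001  0.002 -0.002]
```

```bash
python3 -m crank '[[50,0,0,0,0,0,0],[50,0,0,0,0,0,0],[50,0,0,0,0,0,0],[50,0,0,0,0,0,0],[50,0,0,0,0,0,0],[50,0,0,0,0,0,0]]' 40 ; python3 -m crank '[[50,16,0,-13,0,0,0],[50,54,0,-43,0,0,0],[50,93,0,-75,0,0,0],[50,117,0,-95,0,-0.15,0],[50,117,0,-95,0,-0.3,0],[50,117,0,-95,0,-0.45,0],[50,117,0,-95,0,-0.6,0],[50,117,0,-95,0,-0.75,0],[50,117,0,-95,0,-0.9,0],[50,117,0,-95,0,-0.9,0]]' 40 >/dev/null; python3 - <<'E'
from h import *
st(); go(C(20,-30,200),ori(CY,0,CY-np.pi/2))
E
```

```text
clock: 24.1
eef_pos: [412.5, -353.1, 9.2]
eef_rot: [-3.136, -0.906, -0.376]
wrist_force: [-0.8, 0.5, 1.4]
finger_gap: 59.2
finger_force: 40.0
t 25.1 pos [ 408.8 -353.5  160.6] tz [ 0.292 -0.08  -0.953] ty [-0.345 -0.938 -0.027] q [-0.87  0.18  1.81  0.22  0.91  0.95] F [-0.3 -0.1 -0.8] gap 59.4 ff 40.0
go [626.7  10.7 200. ] shift [  83.4 -417.9   -3. ] rot [ 0.042 -0.307 -0.446]
```

```bash
python3 -m crank '[[50,83,-418,-10,0.04,-0.307,-0.446],[50,83,-418,-10,0.04,-0.307,-0.446],[50,83,-418,-10,0.04,-0.307,-0.446],[50,83,-418,-10,0.04,-0.307,-0.446],[50,83,-418,-10,0.04,-0.307,-0.446],[50,83,-418,-10,0.04,-0.307,-0.446],[50,83,-418,-10,0.04,-0.307,-0.446],[50,83,-418,-10,0.04,-0.307,-0.446],[50,83,-418,-10,0.04,-0.307,-0.446],[50,83,-418,-10,0.04,-0.307,-0.446]]' 40 >/dev/null;python3 -m crank '[[50,0,0,0,0,0,-1.5],[50,0,0,0,0,0,-1.5],[50,0,0,0,0,0,-1.5],[50,0,0,0,0,0,-1.5],[50,0,0,0,0,0,-1.5],[50,0,0,0,0,0,-1.5],[50,0,0,0,0,0,-1.5],[50,0,0,0,0,0,-1.5],[50,0,0,0,0,0,-1.5],[50,0,0,0,0,0,-1.5]]' 40 >/dev/null; python3 -m crank '[[50,0,0,0,0,0,-1.5],[50,0,0,0,0,0,-1.5],[50,0,0,0,0,0,-1.5],[50,0,0,0,0,0,-1.5],[50,0,0,0,0,0,-1.5],[50,0,0,0,0,0,-1.5],[50,0,0,0,0,0,-1.5],[50,0,0,0,0,0,-1.5],[50,0,0,0,0,0,-1.5],[50,0,0,0,0,0,-1.5]]' 40 >/dev/null; python3 - <<'E'
from h import *
st(); go(C(50,0,200),ori(CY,np.deg2rad(38),CY+np.pi/2))
E
```

```text
t 28.1 pos [623.4  12.2 207.2] tz [ 0.005 -0.    -1.   ] ty [ 0.04   0.999 -0.   ] q [-0.04  0.46  1.3  -0.    1.38 -1.57] F [-0.2 -0.1 -0.8] gap 59.3 ff 40.0
go [653.8  43.3 200. ] shift [-29.   32.3   7.3] rot [-0.045 -0.657 -0.128]
```

```bash
python3 -m crank '[[50,-29,32,7,-0.01,-0.15,-0.03],[50,-29,32,7,-0.02,-0.3,-0.06],[50,-29,32,7,-0.03,-0.45,-0.09],[50,-29,32,7,-0.04,-0.6,-0.12],[50,-29,32,7,-0.045,-0.657,-0.128],[50,-29,32,7,-0.045,-0.657,-0.128],[50,-29,32,7,-0.045,-0.657,-0.128],[50,-29,32,7,-0.045,-0.657,-0.128]]' 40 >/dev/null; python3 - <<'E'
from h import *
st(); go(C(46.5,-0.5,82),ori(CY,np.deg2rad(38),CY+np.pi/2))
E
```

```text
t 28.9 pos [654.9  43.4 201.2] tz [ 0.613  0.054 -0.788] ty [-0.087  0.996  0.   ] q [-0.02  0.23  1.76  0.13  0.49 -1.77] F [ 0.1 -0.4 -1.4] gap 59.5 ff 40.0
go [650.3  42.5  82. ] shift [77.  -0.5 91.1] rot [-0.003 -0.    -0.005]
```

```bash
python3 -m crank '[[50,20,-0.5,20,0,0,0],[50,45,-0.5,52,0,0,0],[50,77,-0.5,91,0,0,0],[50,77,-0.5,91,0,0,0],[50,79.5,-0.5,94.2,0,0,0],[50,80.7,-0.5,95.8,0,0,0],[50,80.7,-0.5,95.8,0,0,0]]' 40; python3 - <<'E'
from h import *
s,_=st(); print(inC(s["eef_pos"]));go(C(46.5,-0.5,74.5),ori(CY,np.deg2rad(38),CY+np.pi/2))
E
```

```text
clock: 29.6
eef_pos: [650.6, 43.0, 77.1]
eef_rot: [3.141, 0.666, -3.054]
wrist_force: [-0.0, -0.7, -0.5]
finger_gap: 59.4
finger_force: 40.0
t 29.6 pos [650.6  43.   77.1] tz [ 0.615  0.054 -0.786] ty [-0.088  0.996  0.   ] q [-0.02  0.41  1.87  0.31  0.21 -1.96] F [-0.  -0.7 -0.5] gap 59.4 ff 40.0
[ 4.67669771e+01 -5.82622686e-02  7.71322878e+01]
go [650.3  42.5  74.5] shift [ 1.8 -0.4  1.9] rot [-0.003  0.003 -0.004]
```

```bash
python3 -m crank '[[50,1,-0.4,1.2,0,0,0],[50,1.8,-0.4,2.2,0,0,0],[50,1.8,-0.4,2.2,0,0,0]]' 40; python3 -m crank '[[66,0,0,0,0,0,0],[75,0,0,0,0,0,0],[90,0,0,0,0,0,0],[95,0,0,0,0,0,0],[95,0,0,-30,0,0,0],[95,0,0,-80,0,0,0],[95,0,0,-120,0,0,0],[95,30,0,-150,0,0.3,0],[95,30,0,-150,0,0.6,0],[95,30,0,-150,0,0.66,0]]' > /dev/null; python3 - <<'E'
from h import *
st()
p,d,X=cloud("side","s7"); h=hsv(p); q=inC(X)
for c in ("purple","blue"):
    m=mask(h,*COL[c])&(q[...,0]>0)&(q[...,0]<120)&(abs(q[...,1])<60); k=q[m]; print(c,len(k),np.percentile(k,[2,98],axis=0).round(1))
cv2.imwrite("pics/s7c.png",cv2.resize(p[140:300,180:440,::-1],None,fx=2.3,fy=2.3))
E
```

```text
clock: 29.9
eef_pos: [650.1, 42.4, 73.2]
eef_rot: [3.141, 0.665, -3.055]
wrist_force: [0.4, -0.5, 1.2]
finger_gap: 59.6
finger_force: 40.0
t 30.9 pos [533.8  31.9 174.7] tz [ 0.209  0.017 -0.978] ty [-0.086  0.996 -0.001] q [-0.02  0.18  1.76  0.03  0.99 -1.69] F [-0.   0.4 -0.5] gap 89.3 ff 0.0
purple 214 [[ 58.6 -32.1  19.8]
 [ 80.6  24.2 104.1]]
blue 107 [[ 34.8 -33.1  20.2]
 [ 53.8  20.6 104. ]]
```

View pics/s7c.png

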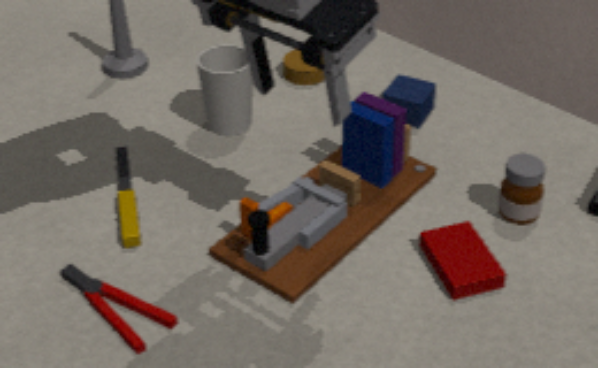

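```bash
python3 - <<'E'
from h import *
go(C(-144.5,0,140),ori(0,0,CY))
E
```

```text
go [460.1  25.4 140. ] shift [80.3 -0.1 19. ] rot [0.156 0.158 1.559]
```

```bash
python3 -m crank '[[40,80,0,19,0.156,0.158,1.559],[40,80,0,19,0.156,0.158,1.559],[40,80,0,19,0.156,0.158,1.559],[40,80,0,19,0.156,0.158,1.559],[40,80,0,19,0.156,0.158,1.559],[40,80,0,19,0.156,0.158,1.559],[40,80,0,19,0.156,0.158,1.559],[40,80,0,19,0.156,0.158,1.559],[40,80,0,19,0.156,0.158,1.559],[40,80,0,19,0.156,0.158,1.559]]' 30 >/dev/null; python3 - <<'E'
from h import *
st();go(C(-144.5,0,44),ori(0,0,CY))
E
```

```text
t 31.9 pos [460.4  25.9 136.5] tz [ 0.023 -0.004 -1.   ] ty [0.987 0.161 0.022] q [-0.02  0.16  1.86 -0.    1.1  -0.18] F [0.9 0.5 0.4] gap 37.6 ff 0.0
go [460.1  25.4  44. ] shift [ 0.2 -2.4 92.5] rot [0.022 0.006 0.069]
```

```bash
python3 -m crank '[[40,0,-2,10,0.022,0.006,0.069],[40,0,-2.4,50,0.022,0.006,0.069],[40,0,-2.4,92,0.022,0.006,0.069],[40,0,-2.4,92,0.022,0.006,0.069],[40,0,-2.4,92,0.022,0.006,0.069],[0,0,-2.4,92,0.022,0.006,0.069],[0,0,-2.4,92,0.022,0.006,0.069],[0,0,-2.4,92,0.022,0.006,0.069],[0,0,-2.4,92,0.022,0.006,0.069]]' 30;  python3 -m crank '[[0,0,6,0,0,0,0],[0,0,12,0,0,0,0],[0,0,18,0,0,0,0],[0,0,24,0,0,0,0],[0,0,29,0,0,0,0],[0,0,32,0,0,0,0],[0,0,34,0,0,0,0],[0,0,34,0,0,0,0]]';python3 - <<'E'
from h import *
s,_=st();print(inC(s["eef_pos"]))
E
```

```text
clock: 32.85
eef_pos: [460.7, 25.0, 45.9]
eef_rot: [3.14, 0.001, 1.669]
wrist_force: [-0.6, -0.9, 9.7]
finger_gap: 17.3
finger_force: 30.0
clock: 33.65
eef_pos: [495.0, 28.1, 46.0]
eef_rot: [3.14, 0.002, 1.669]
wrist_force: [0.8, -2.3, 6.2]
finger_gap: 17.0
finger_force: 30.0
t 33.6 pos [495.   28.1  46. ] tz [ 0.002 -0.001 -1.   ] ty [0.995 0.098 0.002] q [-0.02  0.38  1.82 -0.    0.93 -0.11] F [ 0.8 -2.3  6.2] gap 17.0 ff 30.0
[-109.51933635   -0.47402909   46.00833783]
```

```bash
python3 -m crank '[[0,0,1,0,0,0,0],[0,0,2,0,0,0,0],[0,0,3,0,0,0,0],[0,0,4,0,0,0,0],[0,0,5,0,0,0,0],[0,0,6,0,0,0,0],[0,0,7,0,0,0,0],[0,0,7.5,0,0,0,0],[0,0,7.5,0,0,0,0]]';python3 - <<'E'
from h import *
s,_=st();print(inC(s["eef_pos"]))
p,d,X=cloud("scene","s8"); h=hsv(p); q=inC(X)
for c in ("purple","blue"):
    m=mask(h,COL[c][0],COL[c][1])&(q[...,0]>0)&(q[...,0]<120)&(abs(q[...,1])<60); k=q[m]
    if len(k): print(c,len(k),np.percentile(k,[2,98],axis=0).round(1))
E
```

```text
clock: 34.55
eef_pos: [502.0, 28.8, 46.0]
eef_rot: [3.14, 0.002, 1.669]
wrist_force: [-1.7, -3.0, 8.1]
finger_gap: 17.5
finger_force: 30.0
t 34.5 pos [502.   28.8  46. ] tz [ 0.001 -0.002 -1.   ] ty [0.995 0.098 0.001] q [-0.01  0.39  1.8  -0.    0.94 -0.11] F [-1.7 -3.   8.1] gap 17.5 ff 30.0
[-102.50354081   -0.46107687   45.95102981]
purple 107 [[ 62.  -25.5  97.5]
 [ 82.1  27.8 104.3]]
```

```bash
python3 -m crank '[[0,0,0.7,0,0,0,0],[0,0,1.4,0,0,0,0],[0,0,2,0,0,0,0],[0,0,2.5,0,0,0,0],[0,0,2.5,0,0,0,0]]' | grep -E "pos|force";python3 -m crank '[[0,0,0.5,0,0,0,0],[0,0,1,0,0,0,0],[0,0,1,0,0,0,0]]'| grep -E "pos|force"; python3 - <<'E'
from h import *
s,_=st();print(inC(s["eef_pos"]))
E
```

```text
eef_pos: [504.5, 29.0, 46.0]
wrist_force: [-2.0, -3.3, 7.9]
finger_force: 30.0
eef_pos: [504.9, 29.1, 45.9]
wrist_force: [-6.3, -3.9, 11.2]
finger_force: 30.0
t 35.4 pos [504.9  29.1  45.9] tz [-0.    -0.002 -1.   ] ty [ 0.995  0.098 -0.   ] q [-0.01  0.4   1.8  -0.    0.95 -0.11] F [-6.3 -3.9 11.2] gap 17.2 ff 30.0
[-99.57068744  -0.43971382  45.91363273]
```

```bash
python3 -m crank '[[0,0,0.6,0,0,0,0],[0,0,1,0,0,0,0],[0,0,1,0,0,0,0]]'| grep -E "pos|force";  python3 -m crank '[[30,0,0,0,0,0,0],[30,0,0,0,0,0,0],[30,0,0,-30,0,0,0],[30,0,0,-80,0,0,0],[0,0,0,-130,0,0,0],[0,0,0,-155,0,0,0],[0,0,0,-155,0,0,0]]' >/dev/null; python3 - <<'E'
from h import *
st()
p,d,X=cloud("wrist","w9"); q=inC(X); h=hsv(p)
for n,z,b in (("slabtop",(96,110),(20,100,-45,45)),("knob",(66,82),(-125,-75,-25,20)),("tab",(50,68),(-140,-90,22,60)),("fence",(57,69),(80,115,-40,40))):
    m=(q[...,2]>z[0])&(q[...,2]<z[1])&(q[...,0]>b[0])&(q[...,0]<b[1])&(q[...,1]>b[2])&(q[...,1]<b[3]); k=q[m]
    if n=="tab": k=q[m&(h[...,0]<20)&(h[...,1]>120)]
    print(n,len(k),np.percentile(k,[2,98],axis=0).round(1).tolist() if len(k) else None)
cv2.imwrite("pics/w9c.png",cv2.resize(p[60:300,200:600,::-1],None,fx=2,fy=2))
E
```

```text
eef_pos: [504.9, 29.0, 45.9]
wrist_force: [-15.6, -4.5, 17.9]
finger_force: 30.0
t 36.4 pos [507.4  29.8 203.7] tz [ 0.006 -0.001 -1.   ] ty [0.995 0.098 0.006] q [-0.01  0.2   1.64 -0.    1.29 -0.11] F [ 0.2  0.3 -0.4] gap 7.4 ff 0.0
slabtop 2237 [[44.8, -29.6, 97.7], [83.7, 28.3, 104.4]]
knob 325 [[-109.8, -10.7, 70.2], [-89.6, 10.6, 76.3]]
tab 190 [[-125.2, 27.5, 52.8], [-113.8, 46.6, 61.6]]
fence 5 [[80.4, 28.7, 61.9], [83.5, 29.1, 68.5]]
```

View pics/w9c.png

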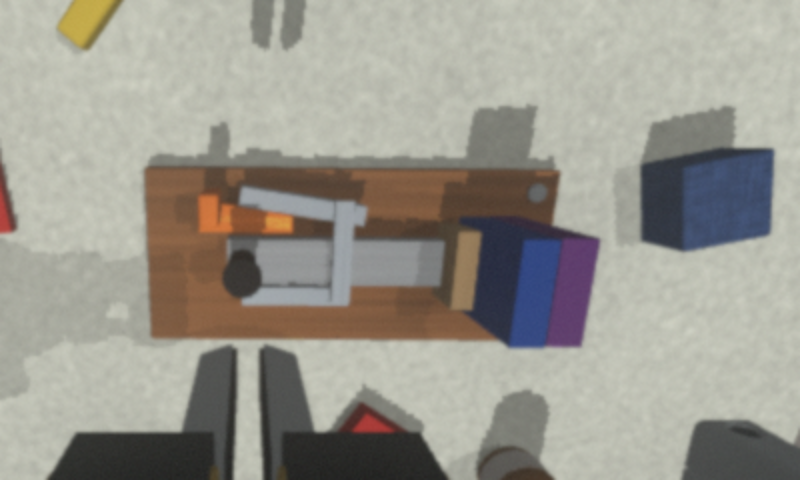

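```bash
python3 - <<'E'
from h import *
go(C(-147,37,110),ori(0,0,CY)); go(C(-147,37,41),ori(0,0,CY))
E
```

```text
go [454.2  62.  110. ] shift [ 37.3 -49.1  90.9] rot [0.003 0.001 0.006]
go [454.2  62.   41. ] shift [ 37.4 -49.3 159.9] rot [0.003 0.001 0.006]
```

```bash
python3 -m crank '[[0,37,-49,20,0.003,0,0.006],[0,37,-49,60,0.003,0,0.006],[0,37,-49,100,0.003,0,0.006],[0,37,-49,140,0.003,0,0.006],[0,37,-49,160,0.003,0,0.006],[0,37,-49,160,0.003,0,0.006]]' 30 | grep -E "pos|force"; python3 -m crank '[[0,-0.5,3,0,0,0,0],[0,-1.2,8,0,0,0,0],[0,-2,13,0,0,0,0],[0,-2.8,18,0,0,0,0],[0,-3.5,23,0,0,0,0],[0,-4.3,28,0,0,0,0],[0,-5,33,0,0,0,0],[0,-5,33,0,0,0,0]]' | grep -E "pos|force"; python3 - <<'E'
from h import *
s,_=st();print(inC(s["eef_pos"]))
E
```

```text
eef_pos: [451.0, 61.4, 36.3]
wrist_force: [0.2, 0.1, -0.3]
finger_force: 0.0
eef_pos: [487.5, 59.5, 40.2]
wrist_force: [0.2, 0.6, 0.9]
finger_force: 0.0
t 37.9 pos [487.5  59.5  40.2] tz [-0.003 -0.001 -1.   ] ty [ 0.996  0.092 -0.003] q [ 0.05  0.38  1.84 -0.    0.92 -0.04] F [0.2 0.6 0.9] gap 0.2 ff 0.0
[-114.0646048    31.4263765    40.19208712]
```

```bash
python3 -m crank '[[0,0,3,0,0,0,0],[0,-0.3,6,0,0,0,0],[0,-0.6,9,0,0,0,0],[0,-0.9,11,0,0,0,0],[0,-1,12,0,0,0,0],[0,-1,12,0,0,0,0]]' | grep -E "pos|force"; python3 - <<'E'
from h import *
s,_=st();print(inC(s["eef_pos"]))
p,d,X=cloud("side"); h=hsv(p);q=inC(X); m=mask(h,*COL["orange"])&(q[...,2]>52)&(q[...,2]<66)&(abs(q[...,1])<80); print(m.sum(),np.median(q[m],axis=0))
E
```

```text
eef_pos: [498.0, 59.5, 39.8]
wrist_force: [-10.3, -2.2, 8.4]
finger_force: 5.4
t 38.5 pos [498.   59.5  39.8] tz [-0.006 -0.002 -1.   ] ty [ 0.996  0.092 -0.006] q [ 0.05  0.41  1.81 -0.    0.94 -0.04] F [-10.3  -2.2   8.4] gap 0.5 ff 5.4
[-103.58513162   30.47253355   39.783745  ]
0 [nan nan nan]
  return _methods._mean(a, axis=axis, dtype=dtype,
  ret = um.true_divide(
```

```bash
for i in 1 2 3; do python3 -m crank '[[0,0,1.5,0,0,0,0],[0,0,1.5,0,0,0,0]]' | grep -E "pos|wrist"; done
```

```text
eef_pos: [499.0, 59.6, 39.8]
wrist_force: [-15.0, -3.7, 11.8]
eef_pos: [499.9, 59.7, 39.7]
wrist_force: [-18.6, -4.2, 16.0]
eef_pos: [500.7, 59.8, 39.6]
wrist_force: [-24.8, -3.6, 18.6]
```

```bash
python3 -m crank '[[0,0,1.5,0,0,0,0],[0,0,1.5,0,0,0,0],[0,0,1.5,0,0,0,0],[0,0,1.5,0,0,0,0]]' | grep -E "pos|wrist"; python3 -m crank '[[0,0,-15,0,0,0,0],[0,0,-20,-60,0,0,0],[0,0,-20,-110,0,0,0],[0,0,-20,-160,0,0,0],[0,0,-20,-160,0,0,0]]' | grep pos; python3 - <<'E'
from h import *
p,d,X=cloud("wrist","w10"); q=inC(X); h=hsv(p)
for n,z,b in (("slabtop",(96,110),(20,100,-45,45)),("knob",(66,82),(-125,-75,-25,20)),("tab",(50,68),(-140,-60,18,60))):
    m=(q[...,2]>z[0])&(q[...,2]<z[1])&(q[...,0]>b[0])&(q[...,0]<b[1])&(q[...,1]>b[2])&(q[...,1]<b[3])
    if n=="tab": m&=(h[...,0]<20)&(h[...,1]>120)
    k=q[m]; print(n,len(k),np.percentile(k,[2,98],axis=0).round(1).tolist() if len(k) else None)
m=mask(h,COL["yellow"][0],COL["yellow"][1]); print(rect(X,m,5,25))
E
```

```text
eef_pos: [501.6, 59.8, 39.6]
wrist_force: [-29.7, -4.4, 23.0]
eef_pos: [487.5, 58.8, 205.5]
slabtop 2091 [[44.7, -29.9, 97.4], [83.6, 28.4, 104.4]]
knob 304 [[-110.7, -10.5, 70.6], [-89.4, 10.9, 76.2]]
tab 171 [[-88.6, 22.9, 51.7], [-76.7, 40.9, 61.6]]
(1021, array([410.4, 190.2]), array([81.7, 17.8]), 'yaw_long', 0.979, 'zmed', 18.7)
```

```bash
cat >> h.py <<'E'
FA=.979; FT=np.array([410.4,190.2,8.8])-3*np.array([np.cos(FA),np.sin(FA),0])
E
python3 - <<'E'
from h import *
st();go([FT[0],FT[1],200],ori(0,0,FA-np.pi/2)); 
E
```

```text
t 40.0 pos [487.1  58.7 204.2] tz [ 0.004 -0.001 -1.   ] ty [0.996 0.092 0.004] q [ 0.05  0.17  1.69 -0.    1.28 -0.05] F [0.2 0.  0.9] gap 0.3 ff 0.0
go [408.7 187.7 200. ] shift [135.7 -66.2   3.7] rot [ 0.005 -0.     0.684]
```

```bash
python3 -m crank '[[55,136,-66,4,0,0,0.684],[55,136,-66,4,0,0,0.684],[55,136,-66,4,0,0,0.684],[55,136,-66,4,0,0,0.684],[55,136,-66,4,0,0,0.684],[55,136,-66,4,0,0,0.684]]' 40 > /dev/null; python3 - <<'E'
from h import *
st(); p,d,X=cloud("wrist","w11"); h=hsv(p)
m=mask(h,*COL["yellow"]); print(rect(X,m,5,25))
q=X[(X[...,2]>4)&(X[...,2]<24)&(np.hypot(X[...,0]-438,X[...,1]-231)<110)&(h[...,2]<120)]; 
go(FT+[0,0,70],ori(FA,np.deg2rad(52),FA-np.pi/2))
E
```

```text
t 40.6 pos [406.6 188.3 194.5] tz [-0.005 -0.002 -1.   ] ty [ 0.83  -0.558 -0.003] q [ 0.35  0.08  1.8  -0.    1.26  0.94] F [ 0.1 -0.   0.6] gap 45.1 ff 0.0
(707, array([409.5, 190.8]), array([78.8, 14.8]), 'yaw_long', 0.983, 'zmed', 18.9)
go [408.7 187.7  78.8] shift [  1.3   2.  115.8] rot [-0.004  0.912  0.002]
```

```bash
python3 -m crank '[[55,1,2,40,0,0.15,0],[55,1,2,80,0,0.3,0],[55,1,2,116,0,0.45,0],[55,1,2,116,0,0.6,0],[55,1,2,116,0,0.75,0],[55,1,2,116,0,0.912,0],[55,1,2,116,0,0.912,0],[55,1,2,116,0,0.912,0],[55,1,2,116,0,0.912,0],[55,1,2,116,0,0.912,0]]' 40 > /dev/null; python3 - <<'E'
from h import *
st(); go(FT,ori(FA,np.deg2rad(52),FA-np.pi/2))
E
```

```text
t 41.7 pos [408.4 186.4  78.3] tz [ 0.439  0.654 -0.616] ty [ 0.83  -0.558 -0.001] q [-0.09  0.17  2.38  1.52  0.77 -0.78] F [-0.1  0.4 -0.3] gap 51.5 ff 0.0
go [408.7 187.7   8.8] shift [-54.   -0.4  43.8] rot [-0.001  0.    -0.001]
```

```bash
python3 -m crank '[[55,-25,-0.4,20,0,0,0],[55,-45,-0.4,36,0,0,0],[55,-54,-0.4,43.8,0,0,0],[55,-54,-0.4,43.8,0,0,0],[55,-54,-0.4,43.8,0,0,0],[15,-54,-0.4,43.8,0,0,0],[10,-54,-0.4,43.8,0,0,0],[10,-54,-0.4,43.8,0,0,0],[10,-54,-0.4,43.8,0,0,0],[10,-54,-0.4,43.8,0,0,0]]' 40 ; python3 - <<'E'
from h import *
st(); go(FT,ori(FA,np.deg2rad(52),FA-np.pi/2))
E
```

```text
clock: 42.7
eef_pos: [409.4, 188.9, 10.4]
eef_rot: [-3.139, -0.909, 0.977]
wrist_force: [-2.2, -1.4, 3.8]
finger_gap: 19.5
finger_force: 39.9
t 42.7 pos [409.4 188.9  10.4] tz [ 0.439  0.656 -0.614] ty [ 0.83  -0.558 -0.002] q [-0.09  0.41  2.37  1.77  0.78 -1.12] F [-2.2 -1.4  3.8] gap 19.5 ff 39.9
go [408.7 187.7   8.8] shift [-2.1  0.2 -0.1] rot [-0.001 -0.002 -0.001]
```

```bash
python3 -m crank '[[10,16,0,-13,0,0,0],[10,54,0,-43,0,0,0],[10,93,0,-75,0,0,0],[10,130,0,-105,0,-0.15,0],[10,145,0,-113,0,-0.3,0],[10,145,0,-113,0,-0.45,0],[10,145,0,-113,0,-0.6,0],[10,145,0,-113,0,-0.75,0],[10,145,0,-113,0,-0.9,0],[10,145,0,-113,0,-0.9,0]]' 40 >/dev/null; python3 - <<'E'
from h import *
st(); go([520,215,290],ori(0,0,.42-np.pi/2))
p,d,X=cloud("side"); r=rect(X,(np.hypot(X[...,0]-622,X[...,1]-256)<60),92,106); print(r)
E
```

```text
t 43.7 pos [409.9 188.3 195. ] tz [ 0.072  0.116 -0.991] ty [ 0.832 -0.555 -0.004] q [0.3  0.02 1.88 0.1  1.14 0.85] F [ 0.1 -1.  -1.4] gap 19.4 ff 39.9
go [520 215 290] shift [ 95.6  76.3 -83. ] rot [-0.043 -0.132  0.561]
(161, array([621.4, 253.9]), array([71.2, 69.5]), 'yaw_long', 1.271, 'zmed', 97.3)
```

```bash
python3 -m crank '[[10,96,76,-83,0,-0.13,-0.6],[10,96,76,-83,0,-0.13,-0.6],[10,96,76,-83,0,-0.13,-0.6],[10,96,76,-83,0,-0.13,-0.6],[10,96,76,-83,0,-0.13,-1.4],[10,96,76,-83,0,-0.13,-1.4],[10,96,76,-83,0,-0.13,-1.4],[10,96,76,-83,0,-0.13,-1.4],[10,96,76,-83,0,-0.13,-1.4],[10,96,76,-83,0,-0.13,-1.4]]' 40 >/dev/null; python3 -m crank '[[10,0,0,0,0,0,-1.1],[10,0,0,0,0,0,-1.1],[10,0,0,0,0,0,-1.1],[10,0,0,0,0,0,-1.1],[10,0,0,0,0,0,-1.1],[10,0,0,0,0,0,-1.1],[10,0,0,0,0,0,-1.1],[10,0,0,0,0,0,-1.1]]' 40 >/dev/null; python3 - <<'E'
from h import *
st(); a=.42; go([623-1.4*np.cos(a),255.5-1.4*np.sin(a),275],ori(a,np.deg2rad(38),a+np.pi/2))
E
```

```text
t 45.5 pos [519.4 215.4 288.7] tz [ 0.084  0.004 -0.996] ty [-0.336  0.941 -0.025] q [ 0.34  0.23  1.42 -0.03  1.41 -1.57] F [-1.  -0.1 -1.5] gap 19.4 ff 39.9
go [621.7 254.9 275. ] shift [-108.2    3.2   22.4] rot [-0.052 -0.583 -0.064]
```

```bash
python3 -m crank '[[10,0,3,0,-0.01,-0.15,-0.015],[10,0,3,0,-0.025,-0.3,-0.03],[10,-20,3,0,-0.04,-0.45,-0.045],[10,-60,3,10,-0.052,-0.583,-0.064],[10,-108,3,22,-0.052,-0.583,-0.064],[10,-108,3,22,-0.052,-0.583,-0.064],[10,-108,3,22,-0.052,-0.583,-0.064],[10,-108,3,22,-0.052,-0.583,-0.064]]' 40 >/dev/null; python3 - <<'E'
from h import *
st(); a=.42; go([623-1.4*np.cos(a),255.5-1.4*np.sin(a),200],ori(a,np.deg2rad(38),a+np.pi/2))
p,d,X=cloud("side","s12"); h=hsv(p); cv2.imwrite("pics/s12c.png",cv2.resize(p[40:260,180:440,::-1],None,fx=2.3,fy=2.3))
E
```

```text
t 46.4 pos [621.5 254.1 276.5] tz [ 0.564  0.248 -0.787] ty [-0.403  0.915 -0.   ] q [ 0.31  0.19  1.63  0.11  0.67 -1.74] F [ 0.5  0.4 -1.6] gap 19.6 ff 39.9
go [621.7 254.9 200. ] shift [46.8  0.7 60.5] rot [-0.003  0.001 -0.004]
```

View pics/s12c.png

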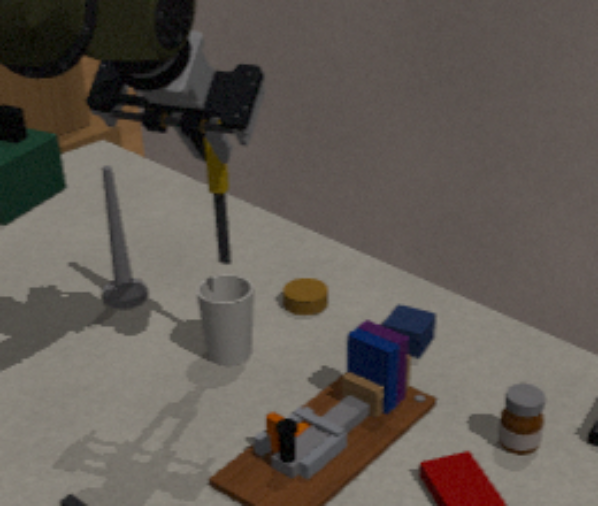

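```bash
python3 -m crank '[[10,15,0.7,19,0,0,0],[10,30,0.7,38,0,0,0],[10,45,0.7,58,0,0,0],[10,60,0.7,77,0,0,0],[10,70,0.7,90,0,0,0],[10,75,0.7,97,0,0,0],[10,75,0.7,97,0,0,0],[10,75,0.7,97,0,0,0]]' 40; python3 -c "
from h import *
st()"
```

```text
clock: 47.2
eef_pos: [622.7, 255.3, 154.9]
eef_rot: [-3.141, 0.666, -2.727]
wrist_force: [0.1, 0.4, -1.1]
finger_gap: 19.5
finger_force: 39.9
t 47.2 pos [622.7 255.3 154.9] tz [ 0.566  0.249 -0.786] ty [-0.403  0.915 -0.   ] q [ 0.31  0.32  1.76  0.17  0.4  -1.81] F [ 0.1  0.4 -1.1] gap 19.5 ff 39.9
```

```bash
python3 -m crank '[[10,2.5,0,3.2,0,0,0],[10,4.5,0,5.8,0,0,0],[10,5,0,6.4,0,0,0],[10,5,0,6.4,0,0,0]]' 40 | grep -E "pos|wrist"; python3 -m crank '[[30,0,0,0,0,0,0],[50,0,0,0,0,0,0],[80,0,0,0,0,0,0],[80,0,0,0,0,0,0],[80,0,0,-10,0,0,0],[80,0,0,-40,0,0,0],[80,0,0,-90,0,0,0],[80,0,0,-140,0,0,0],[80,0,0,-180,0,0,0],[80,0,0,-180,0,0,0]]'; python3 - <<'E'
from h import *
for n in("side","scene"):
    p,d,X=cloud(n,"f_"+n)
    if n=="side": a=p[120:290,180:440]
    else: b=p[160:290,190:480]
a=cv2.resize(a,(598,391)); b=cv2.resize(b,(598,268))
cv2.imwrite("pics/fin.png",cv2.resize(np.vstack([a,b])[:,:,::-1],None,fx=.9,fy=.9))
E
```

```text
eef_pos: [622.4, 255.2, 145.2]
wrist_force: [1.1, 0.0, -1.1]
clock: 48.6
eef_pos: [519.9, 210.0, 293.1]
eef_rot: [-3.14, 0.673, -2.726]
wrist_force: [0.3, 0.5, -0.3]
finger_gap: 75.4
finger_force: 0.0
```

View pics/fin.png

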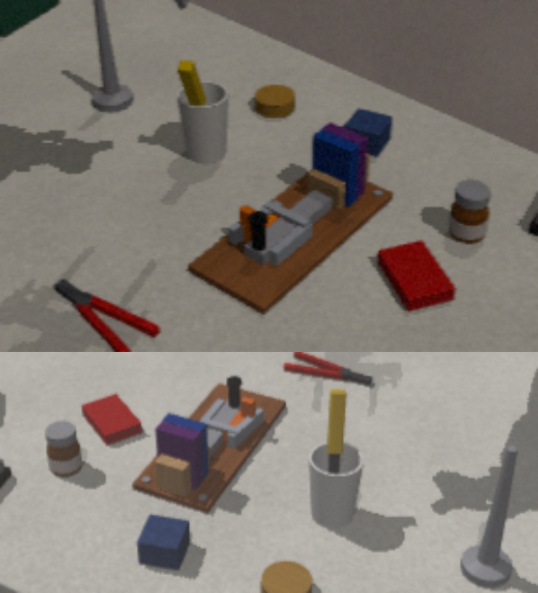

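The final views show the file standing blade down in the upright cup, with both slabs snug between fence and jaw. The wedge is home, and the jar and mandrel are still standing.

```bash
python3 -c "
from cell import manip
print(manip.sign_off())"
```

```text
the job is handed in; nothing more can be done
None
```

The job is handed in at about 49 s of the 210 s: the blue and purple slabs stand clamped against the fence with the wedge pushed home (about 30 N), the yellow file is blade-down in the standing cup, and the jar and mandrel are untouched (green slab and red file were absent).

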